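# Set a wheel's end play with a threaded ring gauge

## Robot

A 6-joint arm with a two-finger parallel gripper is mounted at the origin on the work surface. World frame = base frame: x ahead of the robot, y to its left, z up, the work surface at z = 0. Lengths are in m, angles in rad, forces in N, time in s.
With the tool pointing down it reaches from about 0.275 to 0.85 m from the base axis. Payload 19 kg.
Tool frame: the origin (TCP) lies at the very end of the fingers, on their centre line; the grasp point (between the pads) lies 19 mm behind it; z points along the fingers, y is the line along which they close (so a half turn about z gives the same grasp; the last joint's range is limited). The gripper opens to 85 mm and grips with 20 to 120 N. Pads are 22 mm wide; open, the fingers measure 114 mm over their backs; the gripper's body (76 mm by 85 mm) begins 54 mm behind the grasp point. The pads swing forward as they close: fully open they stand 13 mm farther back than shut.
Start: joints at [-1.435, 0.15, 1.437, -0, 1.554, -0.134], TCP at [0.153, -0.554, 0.198] pointing down, gripper open.
Joint ranges: [-2.8, 2.8], [-0.68, 2.1], [0.12, 2.68], [-1.39, 4.53], [0.16, 2.79], [-2.81, 2.81]. Speed limits (rad/s): [1.89, 1.89, 2.22, 3.01, 3.01, 3.01].

## Interface

Orientations are given as a 3x3 rotation matrix whose columns are the frame's x, y, z axes.
In Python, from plant import ctrl gives the robot as it stands. The module is installed in compiled form; this text tells all that it offers.
- The arm moves only by the shell command python3 -m jog 'ROWS'. ROWS is JSON, a list of rows, each an object with "translation": the shift along the world's x, y, z in mm, a list of three; "turn": the turn, a rotation vector about the world's x, y, z in rad, a list of three; "jaw": the opening, from 0 (shut) to 1 (fully open). In form: [{"translation": [x, y, z], "turn": [ax, ay, az], "jaw": jaw}, ...]. A call has 1 to 5 rows; each row is the pose to reach, as a shift and turn from the pose commanded when the call began; what a row does not reach only later rows make up. A row lasts 1/10 s, in which the tool goes at most 50 mm and 8.59 degrees, less where a joint would pass 70% of its speed; a pose out of reach is approached as far as the arm can. A call with a gripper value outside its range is refused whole. The fingers move at their own pace and stop on an object; the grip force is fixed at half the most. Time passes only in rows, so rows that repeat a pose let the fingers close. It gives the time, the measured TCP pose, the force, the opening and the grip force at its end, in the units of the state.
- ctrl.read_state(): the state, without advancing time (a new reading comes with each control period).
- ctrl.grab_frame(name): name is "side" or "top" or "wrist"; returns the picture (384x512x3 uint8, red, green, blue); there is no depth.
- ctrl.camera_params(name): a dict with "camera_matrix" (3x3 intrinsics, pixels), "R" (3x3) and "t" (3): a world point X has camera coordinates R X + t; the wrist camera has in their place "T_tool_cam" (4x4, takes a point from camera to tool coordinates, whose origin is the TCP and whose axes are the flange's). Camera axes: x right, y down, z forward; pixel columns grow to the right and rows downward; lengths in m; the calibration is good to about 2 mm. A picture is of the moment at which its call begins: read the wrist's pose just before it. camera_params takes no time and is no camera call.
- ctrl.hand_in(): hands the job in; it is judged then, once.
The state is a dict: "time": time; "q": joint angles; "dq": joint speeds; "joint_efforts": joint torques, N m; "ee_pos": TCP position; "tcp_rot": TCP orientation; "wrist_force": force on the tool from outside, world axes, zero at the start; "torque": the same for the moment, N m; "grip_width": opening from 0.0 (shut) to 1.0 (fully open); "gripper_force": force on a finger pad.
Only numpy, scipy, OpenCV 4.12 (cv2) and the standard library are available. Lean on these libraries where they do the work, as an engineer would, in place of code of your own. Each camera call takes 0.05 s, during which the arm holds its last target. There are 200 camera calls.

## Task

Turn the crank of the threaded ring gauge clockwise, seen from above, to run it down the upright axle until you feel it come up snug against the spacer on the wheel; stop there, do not force it. Then back it off by one full turn and let go. Leave the other things on the bench where they are.

Things in the scene. Friction and masses are not known exactly. Their poses are not given: they have to be found in the camera images.
- axle_top (a point): centre of the upper end of the upright threaded steel axle, 18 mm diameter, that stands fixed in an aluminium riser pad (110 x 85 x 20 mm, fixed to the bench); the point lies on the axle's axis, 96 mm above the bench. The ring gauge turns about this vertical axis
- gauge: steel threaded ring gauge, 44 mm diameter, 14 mm high, started on the axle; origin on the axle's axis at the ring's underside (these axes do not turn with the ring). It carries a flat crank arm, upper face 12 mm above the underside, with the upright handle at its end, and a balance weight opposite. Right-handed thread: 8 mm down per clockwise turn; 1.0 to 2.2 turns to the wheel's spacer
- handle (a point): middle of the crank's upright black round handle, 16 mm diameter, 49 mm high, 42 mm above the ring's underside, 45 mm out from the axis. It spins on its pin: hold it and lead it round without turning the gripper. It sinks 8 mm per clockwise turn. Free turning takes about 1 N along the circle; on the spacer this climbs by some 7 N per radian: 4 to 5 N is snug, over 10 N is forcing
- wheel: blue skate wheel, 54 mm diameter, 32 mm high, on the axle below the ring gauge at a height that differs from time to time; origin at the centre of the wheel's underside, z up. The ring comes down on the bright steel spacer, 26 mm diameter, that sticks out of the wheel's top; with odd washers hidden under it, its upper face ends anywhere from 33.5 to 38.5 mm above the origin
- spare_wheel: bystander: loose blue wheel, 54 mm diameter, 32 mm high, flat on the bench; origin at the centre of its underside
- spacer_a: bystander: loose steel tube spacer, 24 mm diameter, 20 mm high, on the bench; origin at the centre of its underside
- spacer_b: bystander: loose steel spacer, 28 mm diameter, 12 mm high, on the bench; origin at the centre of its underside
- jar: bystander: loose glass jar with a screw lid, 72 mm diameter, 95 mm high; origin at the centre of its underside
- skate_tool: bystander: loose red T-shaped skate tool, 150 mm long, lying flat, 22 mm high; origin under the middle of its shaft
- spare_riser: bystander: loose aluminium plate, 85 x 55 x 12 mm; origin at the centre of its underside

How it is judged:
On the way:
1. the ring gauge is run down until it presses snugly on the wheel's spacer (contact force between gauge and top_spacer_c0 above 80 N), for 0.1 s.
At the end, for the whole second after the job is handed in: after it was snug on the wheel's spacer, the ring gauge stands backed off by about one turn: its underside 5 to 10 mm above the spacer's upper face (12 to 17 mm above the middle of the 14 mm high spacer), at rest, the handle released (z of top_spacer_c0 in the frame of gauge between -0.017 and -0.012 m and linear speed of gauge below 0.002 m/s); the robot touches nothing.
It fails at once if the ring gauge is forced onto the wheel (about 10 N and more at the handle) (contact force between gauge and top_spacer_c0 above 350 N).
It fails at once if a bystander is moved by more than 20 mm (distance of any of spare_wheel, spacer_a, spacer_b, jar, skate_tool, spare_riser from where it was at the start of the episode above 0.02 m).
It also fails if it takes over 67 s, if anything falls off the work surface, if the arm or the gripper's body presses on something with over 40 N, if the wrist force passes 120 N, or if a joint passes its speed limit or range.

## Working session

There is one attempt and no reset: what is moved stays moved. The work goes in short steps, Python scripts to look and compute and a shell command to move; the robot and the scene stay as the last step left them, time stands still between calls to the robot, and variables do not carry over. Pictures are saved under pics/ and viewed, at most 10 in all, crops included, and the job is handed in when it is done.

```bash
mkdir -p pics; python3 - <<'E'
from plant import ctrl
import cv2, numpy as np
s=ctrl.read_state(); print(s['time'],s['ee_pos'],s['tcp_rot'],s['wrist_force'])
for n in("side","top"):
    im=ctrl.grab_frame(n); cv2.imwrite(f"pics/{n}0.png",im[:,:,::-1])
    p=ctrl.camera_params(n); print(n,p['camera_matrix'],p['R'],p['t'])
a=cv2.imread("pics/side0.png");b=cv2.imread("pics/top0.png")
E
```

```text
0.0 [ 0.15321475 -0.55392756  0.19749731] [[ 9.63818764e-01  2.66558382e-01 -1.34654382e-04]
 [ 2.66558356e-01 -9.63818086e-01  1.15723008e-03]
 [ 1.78687050e-04 -1.15125332e-03 -9.99999321e-01]] [-0.05642378  0.17317861 -0.10679725]
side [[445.89333808   0.         247.57784932]
 [  0.         445.89333808 196.73271929]
 [  0.           0.           1.        ]] [[-0.88726727 -0.46122699 -0.00514264]
 [-0.33299751  0.64822603 -0.68477417]
 [ 0.31916993 -0.60586523 -0.72873718]] [0.50597325 0.25601096 0.93326164]
top [[370.98670656   0.         254.0758792 ]
 [  0.         370.98670656 191.74728354]
 [  0.           0.           1.        ]] [[-0.00744898 -0.9997499  -0.02108695]
 [-0.99899644  0.00837143 -0.04400035]
 [ 0.04416588  0.02073803 -0.99880895]] [0.00279284 0.54869118 0.94181785]
```

View pics/side0.png

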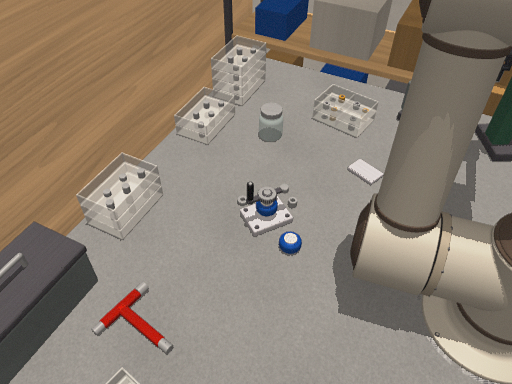

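View pics/top0.png

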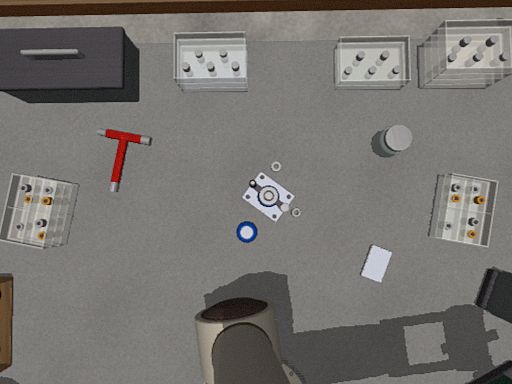

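The side view shows the pad and gauge near (267,205), the handle at about (250,190) and the spare wheel at (290,242). In the top view the axle is near (268,196) and the handle near (253,184). I'll enlarge both.

```bash
python3 - <<'E'
import cv2, numpy as np
a=cv2.imread("pics/side0.png")[165:265,220:320];b=cv2.imread("pics/top0.png")[150:250,225:325]
z=lambda i:cv2.resize(i,None,fx=4,fy=5.5,interpolation=cv2.INTER_CUBIC) if 0 else cv2.resize(i,(400,400),interpolation=cv2.INTER_CUBIC)
cv2.imwrite("pics/z0.png",np.hstack([z(a),z(b)]))
E
```

```text
(no output)
```

View pics/z0.png

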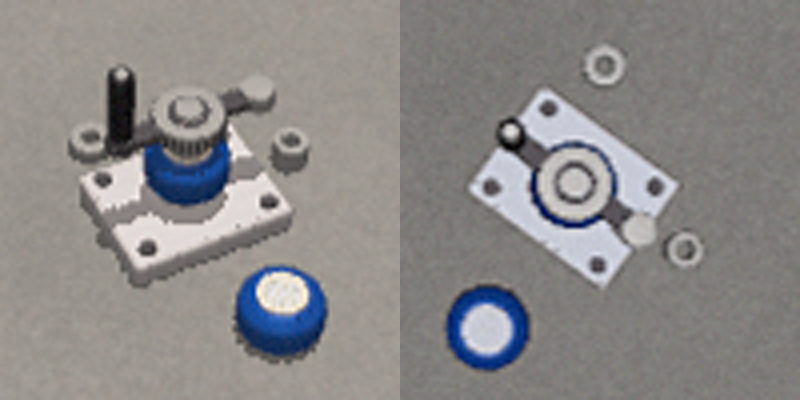

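The crops show, as zoom pixels: axle top at side (188,106) and top (575,182); handle top at side (121,71) and top (511,131); spacers at top (605,65) and (684,249); spare wheel at top (487,328). Next I'll triangulate these.

```bash
cat > h.py <<'E'
from plant import ctrl
import cv2, numpy as np
def P(n):
    p=ctrl.camera_params(n); return p['camera_matrix'],np.array(p['R']),np.array(p['t'])
def tri(us,ut):
    M=[K@np.c_[R,t] for K,R,t in (P("side"),P("top"))]
    X=cv2.triangulatePoints(M[0],M[1],np.array(us,float).reshape(2,1),np.array(ut,float).reshape(2,1)); return (X[:3]/X[3]).ravel()
def ray(n,u,z):
    K,R,t=P(n); d=R.T@np.linalg.solve(K,[*u,1]); c=-R.T@t; return c+d*(z-c[2])/d[2]
E
python3 - <<'E'
from h import *
s=lambda u,v:(220+(u+.5)/4-.5,165+(v+.5)/4-.5)
t=lambda u,v:(225+(u-400+.5)/4-.5,150+(v+.5)/4-.5)
print("axle",tri(s(188,106),t(575,182)),ray("side",s(188,106),.096),ray("top",t(575,182),.096))
print("handle top",tri(s(121,71),t(511,131)))
for n,u,z in(("sa",(605,65),.02),("sb",(684,249),.012),("wheel",(487,328),.032)): print(n,ray("top",t(*u),z))
for n,u in (("handle bottom side",(120,148)),("ringtopcentre",(189,105))): print(n,ray("side",s(*u),.07))
E
```

```text
axle [ 0.53732282 -0.03646026  0.09739871] [ 0.53828466 -0.03753174  0.096     ] [ 0.53678751 -0.03672881  0.096     ]
handle top [ 0.5637334  -0.00064645  0.14643632]
sa [ 0.6140386  -0.05790759  0.02      ]
sb [ 0.4962453  -0.10752623  0.012     ]
wheel [0.44791606 0.01809113 0.032     ]
handle bottom side [ 0.56964424 -0.01024915  0.07      ]
ringtopcentre [ 0.54841302 -0.06145286  0.07      ]
```

The axle is at about (0.5375, -0.037). The handle top comes out at radius 44.8 mm and z 0.146, which puts the ring underside near 0.080, so the sizes are consistent. I'm moving above the handle now.

```bash
python3 -m jog '[{"translation":[411,553,12],"turn":[0,0,0],"jaw":1},{"translation":[411,553,12],"turn":[0,0,0],"jaw":1},{"translation":[411,553,12],"turn":[0,0,0],"jaw":1},{"translation":[411,553,12],"turn":[0,0,0],"jaw":1},{"translation":[411,553,12],"turn":[0,0,0],"jaw":1}]'
```

```text
time: 0.6
ee_pos: [0.303, -0.3517, 0.2023]
tcp_rot: [[0.964, 0.266, -0.0], [0.266, -0.964, 0.0], [0.0, -0.0, -1.0]]
wrist_force: [1.1, -0.6, 0.2]
grip_width: 1.0
gripper_force: 0.0
```

```bash
python3 -m jog '[{"translation":[261,351,8],"turn":[0,0,0],"jaw":1},{"translation":[261,351,8],"turn":[0,0,0],"jaw":1},{"translation":[261,351,8],"turn":[0,0,0],"jaw":1},{"translation":[261,351,8],"turn":[0,0,0],"jaw":1},{"translation":[261,351,8],"turn":[0,0,0],"jaw":1}]'
python3 -m jog '[{"translation":[112,151,2],"turn":[0,0,0],"jaw":1},{"translation":[112,151,2],"turn":[0,0,0],"jaw":1},{"translation":[112,151,2],"turn":[0,0,0],"jaw":0.7},{"translation":[112,151,2],"turn":[0,0,0],"jaw":0.7},{"translation":[112,151,2],"turn":[0,0,0],"jaw":0.7}]'
python3 - <<'E'
from h import *
s=ctrl.read_state(); im=ctrl.grab_frame("wrist"); print(s['time'],s['ee_pos'],s['wrist_force'])
p=ctrl.camera_params("wrist");K=p['camera_matrix'];T=np.array(p['T_tool_cam']);print(T)
Tw=np.eye(4);Tw[:3,:3]=s['tcp_rot'];Tw[:3,3]=s['ee_pos'];C=np.linalg.inv(Tw@T)
im=im[:,:,::-1].copy()
for X,c in(([.5375,-.037,.096],(0,0,255)),([.5637,-.0006,.1465],(0,255,0))):
    x=K@(C@[*X,1])[:3];u=x[:2]/x[2];print(u);cv2.drawMarker(im,tuple(int(round(a)) for a in u),c,0,9,1)
cv2.imwrite("pics/w0.png",im)
E
```

```text
time: 1.1
ee_pos: [0.4523, -0.151, 0.2071]
tcp_rot: [[0.964, 0.266, 0.0], [0.266, -0.964, -0.0], [0.0, 0.0, -1.0]]
wrist_force: [-0.1, -1.4, -0.8]
grip_width: 0.998
gripper_force: 0.0
time: 1.6
ee_pos: [0.565, 0.0016, 0.208]
tcp_rot: [[0.963, 0.27, -0.001], [0.27, -0.963, 0.001], [-0.001, -0.001, -1.0]]
wrist_force: [-0.6, -1.0, -0.1]
grip_width: 0.702
gripper_force: 0.0
1.6 [0.56500387 0.00161281 0.20800406] [-0.63433899 -0.97208717 -0.14221082]
[[ 4.23093054e-04 -9.57518906e-01 -2.88370189e-01  7.50669787e-02]
 [ 9.99999904e-01  4.39105657e-04  9.15852060e-06 -1.10999546e-03]
 [ 1.17855525e-04 -2.88370165e-01  9.57518999e-01 -1.75821952e-01]
 [ 0.00000000e+00  0.00000000e+00  0.00000000e+00  1.00000000e+00]]
[282.37883406 210.85936497]
[256.92506544 194.30223825]
```

View pics/w0.png

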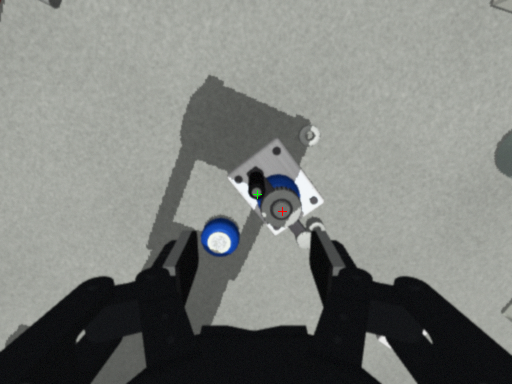

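The red marker sits on the axle top (282,211) and the green on the handle top (257,194), so the wrist camera confirms both estimates. Next I descend and grip.

```bash
python3 -m jog '[{"translation":[-1,-2,-50],"turn":[0,0,0],"jaw":0.7},{"translation":[-1,-2,-85],"turn":[0,0,0],"jaw":0.7},{"translation":[-1,-2,-101],"turn":[0,0,0],"jaw":0.7},{"translation":[-1,-2,-101],"turn":[0,0,0],"jaw":0.7},{"translation":[-1,-2,-101],"turn":[0,0,0],"jaw":0.3}]'
python3 -m jog '[{"translation":[0,0,0],"turn":[0,0,0],"jaw":0},{"translation":[0,0,0],"turn":[0,0,0],"jaw":0},{"translation":[0,0,0],"turn":[0,0,0],"jaw":0},{"translation":[0,0,0],"turn":[0,0,0],"jaw":0},{"translation":[0,0,0],"turn":[0,0,0],"jaw":0}]'
```

```text
time: 2.15
ee_pos: [0.5625, -0.0047, 0.1088]
tcp_rot: [[0.964, 0.266, 0.0], [0.266, -0.964, -0.0], [0.0, 0.0, -1.0]]
wrist_force: [-0.6, -0.2, -0.4]
grip_width: 0.547
gripper_force: 0.0
time: 2.65
ee_pos: [0.563, -0.0041, 0.1088]
tcp_rot: [[0.964, 0.267, 0.001], [0.267, -0.964, -0.0], [0.001, 0.001, -1.0]]
wrist_force: [0.5, -0.8, 6.4]
grip_width: -0.003
gripper_force: 3.3
```

The jaw shut completely, so the grasp missed. I'll look.

```bash
python3 - <<'E'
from h import *
o=[]
for n,(u,v) in(("side",(220,140)),("top",(220,150)),):
    im=ctrl.grab_frame(n)[v:v+100,u:u+100,::-1]; o.append(cv2.resize(im,(400,400),interpolation=cv2.INTER_CUBIC))
cv2.imwrite("pics/g1.png",np.hstack(o)); print(ctrl.read_state()['wrist_force'],ctrl.read_state()['torque'])
cv2.imwrite("pics/w1.png",ctrl.grab_frame("wrist")[:,:,::-1])
E
```

```text
[0.28277423 0.24853691 6.73504643] [-0.12058501 -0.13667019  0.02368901]
```

View pics/g1.png

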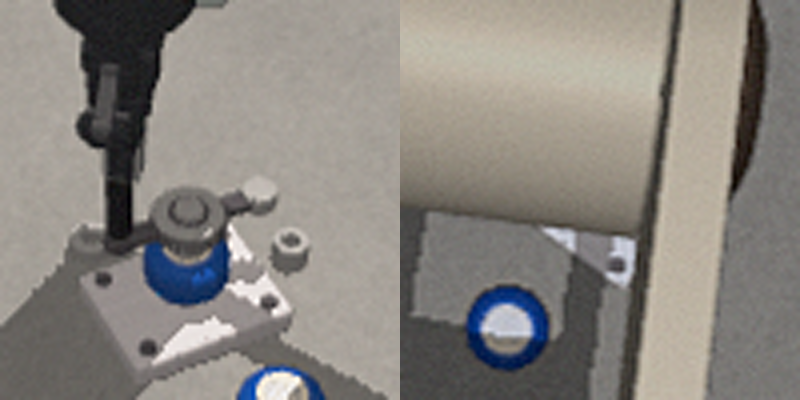

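View pics/w1.png

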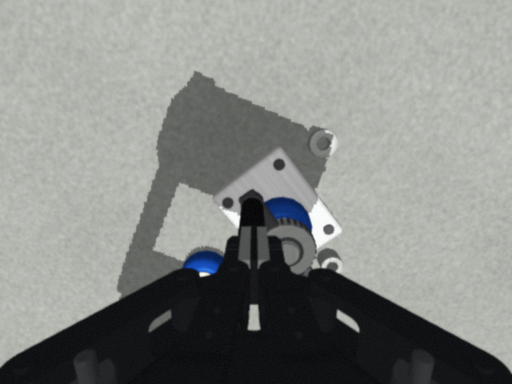

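```bash
python3 - <<'E'
from h import *
s=ctrl.read_state();e=np.array(s['ee_pos']);R0=np.array(s['tcp_rot'])
p=ctrl.camera_params("wrist");T=np.array(p['T_tool_cam']);Kw=p['camera_matrix']
def w(X):
    x=Kw@(np.linalg.inv(T)@[*(R0.T@(np.array(X)-e)),1])[:3];return x[:2]/x[2]
def sd(X):
    K,R,t=P("side");x=K@(R@X+t);u=x[:2]/x[2];return (u+.5-[220,140])*4-.5
H=np.array([.5637,-.0006,.1465])
for n,X in(("tcp",e),("tcp-19",e+[0,0,.019]),("tcp-38",e+[0,0,.038]),("handle top",H),("handle bot",H-[0,0,.049]),("axle",np.array([.5375,-.037,.096]))): print(n,w(X),sd(X))
E
python3 -c "
import cv2;a=cv2.imread('pics/w1.png')[140:290,170:340];cv2.imwrite('pics/w1z.png',cv2.resize(a,(680,600),interpolation=cv2.INTER_CUBIC))"
```

```text
tcp [255.17823022 220.30696552] [125.21291496 213.73571776]
tcp-19 [255.3687387  232.79638153] [125.22395294 190.83775945]
tcp-38 [255.60439455 248.24558364] [125.23529401 167.31103825]
handle top [249.75011553 245.29816509] [121.2786569 171.0180025]
handle bot [250.6007782  211.81284551] [121.38550044 230.39127891]
axle [288.77673846 255.30136333] [188.80199404 207.01011176]
```

View pics/w1z.png

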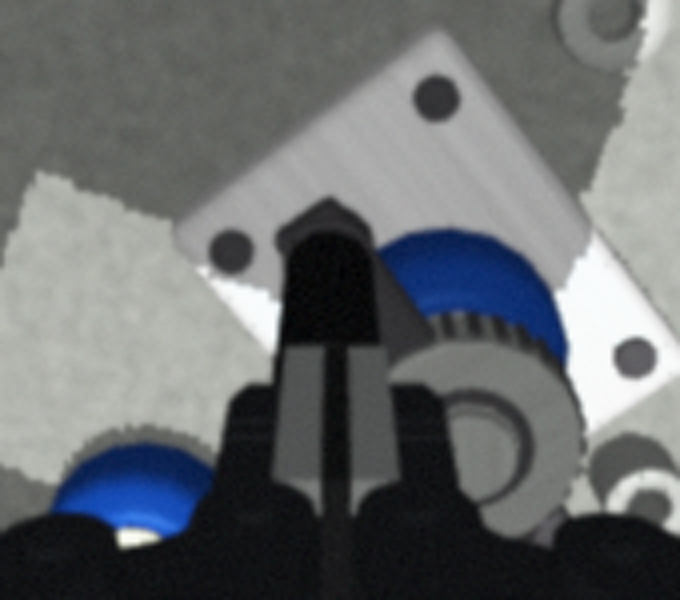

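The handle and axle sit where predicted in both views. The shut fingertips, however, end at the handle's top (side zoom y≈180, z≈0.148), with 6 N of upward force, so they are resting on the handle. The real fingertips are therefore about 38 mm short of the reported TCP. I'll open, go lower in small steps and check force and width.

```bash
python3 -m jog '[{"translation":[0,0,5],"turn":[0,0,0],"jaw":0.5},{"translation":[0,2,5],"turn":[0,0,0],"jaw":0.5},{"translation":[0,3,5],"turn":[0,0,0],"jaw":0.5},{"translation":[0,3,5],"turn":[0,0,0],"jaw":0.5},{"translation":[0,3,0],"turn":[0,0,0],"jaw":0.5}]'
python3 -m jog '[{"translation":[0,0,-5],"turn":[0,0,0],"jaw":0.5},{"translation":[0,0,-10],"turn":[0,0,0],"jaw":0.5},{"translation":[0,0,-15],"turn":[0,0,0],"jaw":0.5},{"translation":[0,0,-15],"turn":[0,0,0],"jaw":0.5}]'
python3 - <<'E'
from h import *
im=ctrl.grab_frame("side")[140:240,220:320,::-1];w=ctrl.grab_frame("wrist")[140:290,170:340,::-1]
cv2.imwrite("pics/g2.png",np.hstack([cv2.resize(im,(400,400),interpolation=2),cv2.resize(w,(400,400),interpolation=2)]))
E
```

```text
time: 3.3
ee_pos: [0.5627, -0.0009, 0.1082]
tcp_rot: [[0.964, 0.267, 0.001], [0.267, -0.964, 0.0], [0.001, 0.0, -1.0]]
wrist_force: [0.1, -0.7, -0.4]
grip_width: 0.498
gripper_force: 0.0
time: 3.7
ee_pos: [0.562, -0.001, 0.092]
tcp_rot: [[0.964, 0.266, -0.001], [0.266, -0.964, 0.0], [-0.001, -0.001, -1.0]]
wrist_force: [0.2, -1.0, -0.3]
grip_width: 0.499
gripper_force: 0.0
```

View pics/g2.png

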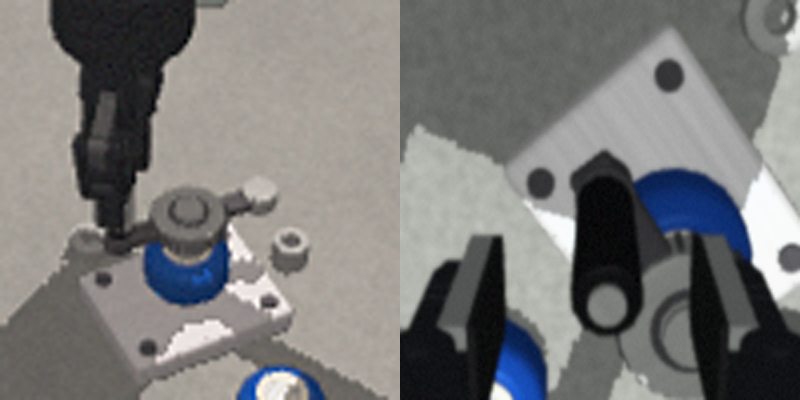

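The handle now stands between the pads (top at right-half pixel (605,305), pads at 500 and 692) with no contact force. Closing.

```bash
python3 -m jog '[{"translation":[0,0,-2],"turn":[0,0,0],"jaw":0},{"translation":[0,0,-2],"turn":[0,0,0],"jaw":0},{"translation":[0,0,-2],"turn":[0,0,0],"jaw":0},{"translation":[0,0,-2],"turn":[0,0,0],"jaw":0},{"translation":[0,0,-2],"turn":[0,0,0],"jaw":0}]'
```

```text
time: 4.3
ee_pos: [0.5625, -0.001, 0.0911]
tcp_rot: [[0.964, 0.267, 0.0], [0.267, -0.964, 0.0], [0.0, 0.0, -1.0]]
wrist_force: [-1.1, -2.6, 1.2]
grip_width: 0.164
gripper_force: 58.5
```

It is gripped: 14 mm opening at 58 N. Next I'll work out the circle waypoints, clockwise from about 55° with the origin at the start handle position.

```bash
cat > arc.py <<'E'
import sys,numpy as np
a0,step,ncall,sgn=map(float,sys.argv[1:5])   # a0: degrees turned clockwise so far; sgn +1 = clockwise
T0=54.8
def W(a):
    t=np.radians(T0-a); return np.array([round(45*np.cos(t)),round(45*np.sin(t)),round(-16*a/360)/2])
for c in range(int(ncall)):
    s=a0+sgn*c*5*step
    print(s,[(W(s+sgn*k*step)-W(s)).tolist() for k in range(1,6)])
E
cat > f.py <<'E'
from h import *
s=ctrl.read_state();d=np.array(s['ee_pos'])[:2]-[.5375,-.037];r=np.hypot(*d);n=d/r;F=np.array(s['wrist_force'])
print("t%.2f r%.1f th%.1f z%.1f Frad%.1f Ftan(resist cw)%.1f Fz%.1f grip%.3f"%(s['time'],r*1e3,np.degrees(np.arctan2(*n[::-1])),s['ee_pos'][2]*1e3,F[:2]@n,F[:2]@[-n[1],n[0]],F[2],s['grip_width']))
E
python3 arc.py 0 20 4 1; python3 f.py
```

```text
0.0 [[11.0, -11.0, -0.5], [18.0, -26.0, -1.0], [19.0, -41.0, -1.5], [15.0, -56.0, -2.0], [6.0, -69.0, -2.0]]
100.0 [[-13.0, -9.0, -0.5], [-28.0, -13.0, -1.0], [-44.0, -11.0, -1.5], [-58.0, -5.0, -2.0], [-69.0, 6.0, -2.5]]
200.0 [[-7.0, 15.0, -0.5], [-8.0, 30.0, -1.0], [-4.0, 45.0, -1.5], [5.0, 58.0, -1.5], [18.0, 67.0, -2.0]]
300.0 [[15.0, 4.0, -0.5], [31.0, 2.0, -1.0], [45.0, -4.0, -1.5], [56.0, -15.0, -2.0], [63.0, -30.0, -2.5]]
t4.30 r43.8 th55.2 z91.1 Frad-2.8 Ftan(resist cw)-0.6 Fz1.2 grip0.164
```

```bash
python3 -m jog '[{"translation":[11,-11,-0.5],"turn":[0,0,0],"jaw":0},{"translation":[18,-26,-1],"turn":[0,0,0],"jaw":0},{"translation":[19,-41,-1.5],"turn":[0,0,0],"jaw":0},{"translation":[15,-56,-2],"turn":[0,0,0],"jaw":0},{"translation":[6,-69,-2],"turn":[0,0,0],"jaw":0}]' | tail -3; python3 f.py
```

```text
wrist_force: [-11.8, 13.0, -1.3]
grip_width: 0.156
gripper_force: 59.2
t4.80 r45.4 th-47.9 z88.3 Frad-17.6 Ftan(resist cw)-0.1 Fz-1.3 grip0.156
```

```bash
python3 -m jog '[{"translation":[-13,-9,-0.5],"turn":[0,0,0],"jaw":0},{"translation":[-28,-13,-1],"turn":[0,0,0],"jaw":0},{"translation":[-44,-11,-1.5],"turn":[0,0,0],"jaw":0},{"translation":[-58,-5,-2],"turn":[0,0,0],"jaw":0},{"translation":[-69,6,-2.5],"turn":[0,0,0],"jaw":0}]' | tail -3; python3 f.py
```

```text
wrist_force: [2.9, 0.8, 0.7]
grip_width: 0.159
gripper_force: 59.5
t5.30 r47.1 th-143.7 z86.7 Frad-2.8 Ftan(resist cw)1.1 Fz0.7 grip0.159
```

```bash
python3 -m jog '[{"translation":[-7,15,-0.5],"turn":[0,0,0],"jaw":0},{"translation":[-8,30,-1],"turn":[0,0,0],"jaw":0},{"translation":[-4,45,-1.5],"turn":[0,0,0],"jaw":0},{"translation":[5,58,-1.5],"turn":[0,0,0],"jaw":0},{"translation":[18,67,-2],"turn":[0,0,0],"jaw":0}]' | tail -3; python3 f.py
```

```text
wrist_force: [0.6, -4.4, -1.7]
grip_width: 0.16
gripper_force: 59.4
t5.80 r45.7 th115.3 z84.5 Frad-4.2 Ftan(resist cw)1.3 Fz-1.7 grip0.160
```

```bash
python3 arc.py 300 15 1 1;python3 arc.py 375 10 5 1; python3 -m jog '[{"translation":[0,0,0],"turn":[0,0,0],"jaw":0}]' | tail -3; python3 f.py
```

```text
300.0 [[11.0, 3.0, -0.5], [23.0, 4.0, -1.0], [35.0, 1.0, -1.0], [45.0, -4.0, -1.5], [54.0, -12.0, -2.0]]
375.0 [[4.0, -7.0, 0.0], [7.0, -14.0, -0.5], [9.0, -21.0, -0.5], [10.0, -29.0, -0.5], [9.0, -37.0, -1.0]]
425.0 [[-2.0, -8.0, 0.0], [-5.0, -15.0, -0.5], [-10.0, -21.0, -0.5], [-15.0, -27.0, -1.0], [-22.0, -31.0, -1.0]]
475.0 [[-7.0, -3.0, -0.5], [-14.0, -5.0, -0.5], [-22.0, -6.0, -0.5], [-30.0, -5.0, -1.0], [-38.0, -3.0, -1.0]]
525.0 [[-7.0, 3.0, -0.5], [-13.0, 8.0, -0.5], [-19.0, 13.0, -1.0], [-23.0, 20.0, -1.0], [-26.0, 27.0, -1.5]]
575.0 [[-2.0, 7.0, 0.0], [-3.0, 15.0, 0.0], [-2.0, 23.0, -0.5], [0.0, 31.0, -0.5], [3.0, 38.0, -1.0]]
wrist_force: [-1.4, 6.3, 6.0]
grip_width: 0.154
gripper_force: 60.2
t5.90 r45.3 th113.9 z84.4 Frad6.3 Ftan(resist cw)-1.2 Fz6.0 grip0.154
```

```bash
python3 -m jog '[{"translation":[11,3,-0.5],"turn":[0,0,0],"jaw":0},{"translation":[23,4,-1],"turn":[0,0,0],"jaw":0},{"translation":[35,1,-1],"turn":[0,0,0],"jaw":0},{"translation":[45,-4,-1.5],"turn":[0,0,0],"jaw":0},{"translation":[54,-12,-2],"turn":[0,0,0],"jaw":0}]' | tail -3; python3 f.py;  python3 -m jog '[{"translation":[0,0,0],"turn":[0,0,0],"jaw":0}]' | tail -3; python3 f.py
```

```text
wrist_force: [-6.0, -2.1, 2.1]
grip_width: 0.155
gripper_force: 59.9
t6.40 r44.1 th38.1 z82.3 Frad-6.0 Ftan(resist cw)2.0 Fz2.1 grip0.155
wrist_force: [-1.0, -1.4, 6.6]
grip_width: 0.158
gripper_force: 60.2
t6.50 r43.8 th37.0 z82.3 Frad-1.6 Ftan(resist cw)-0.5 Fz6.6 grip0.158
```

```bash
python3 -m jog '[{"translation":[4,-7,0],"turn":[0,0,0],"jaw":0},{"translation":[7,-14,-0.5],"turn":[0,0,0],"jaw":0},{"translation":[9,-21,-0.5],"turn":[0,0,0],"jaw":0},{"translation":[10,-29,-0.5],"turn":[0,0,0],"jaw":0},{"translation":[9,-37,-1],"turn":[0,0,0],"jaw":0}]' | tail -3; python3 f.py
```

```text
wrist_force: [-3.3, 2.5, 5.4]
grip_width: 0.155
gripper_force: 60.2
t7.00 r43.9 th-12.6 z81.4 Frad-3.7 Ftan(resist cw)1.7 Fz5.4 grip0.155
```

```bash
python3 -m jog '[{"translation":[-2,-8,0],"turn":[0,0,0],"jaw":0},{"translation":[-5,-15,-0.5],"turn":[0,0,0],"jaw":0},{"translation":[-10,-21,-0.5],"turn":[0,0,0],"jaw":0},{"translation":[-15,-27,-1],"turn":[0,0,0],"jaw":0},{"translation":[-22,-31,-1],"turn":[0,0,0],"jaw":0}]' | tail -3; python3 f.py
```

```text
wrist_force: [2.4, 9.0, 7.0]
grip_width: 0.158
gripper_force: 60.5
t7.50 r45.2 th-61.9 z80.9 Frad-6.8 Ftan(resist cw)6.3 Fz7.0 grip0.158
```

```bash
python3 -m jog '[{"translation":[0,0,0],"turn":[0,0,0],"jaw":0}]' | tail -3; python3 f.py; python3 -m jog '[{"translation":[0,0,0],"turn":[0,0,0],"jaw":0}]' | tail -3; python3 f.py
```

```text
wrist_force: [1.3, 7.6, 5.0]
grip_width: 0.157
gripper_force: 60.3
t7.60 r45.1 th-62.4 z81.0 Frad-6.2 Ftan(resist cw)4.7 Fz5.0 grip0.157
wrist_force: [0.6, 7.2, 6.1]
grip_width: 0.161
gripper_force: 60.4
t7.70 r45.1 th-61.9 z81.0 Frad-6.0 Ftan(resist cw)3.9 Fz6.1 grip0.161
```

Static resistance is now about 4 N. I'll confirm with a 10° nudge: a spacer contact should add about 1.2 N.

```bash
python3 -m jog '[{"translation":[-4,-2,0],"turn":[0,0,0],"jaw":0},{"translation":[-7,-3,0],"turn":[0,0,0],"jaw":0}]' | tail -3; python3 f.py; python3 -m jog '[{"translation":[0,0,0],"turn":[0,0,0],"jaw":0}]' | tail -3; python3 f.py
```

```text
wrist_force: [5.4, 7.0, 5.1]
grip_width: 0.157
gripper_force: 60.3
t7.90 r45.3 th-71.0 z81.1 Frad-4.9 Ftan(resist cw)7.4 Fz5.1 grip0.157
wrist_force: [4.0, 6.2, 5.4]
grip_width: 0.161
gripper_force: 60.3
t8.00 r45.3 th-71.3 z81.1 Frad-4.6 Ftan(resist cw)5.8 Fz5.4 grip0.161
```

Resistance rose by 1.5–2 N over 9°, so this is snug contact at about 5.8 N. Now I back off counter-clockwise by about a turn; with 380° the roughly 1 mm of wind-up is taken out too.

```bash
python3 arc.py 485 20 4 -1
```

```text
485.0 [[14.0, 7.0, 0.5], [24.0, 19.0, 1.0], [29.0, 34.0, 1.5], [29.0, 50.0, 2.0], [24.0, 64.0, 2.5]]
385.0 [[-10.0, 12.0, 0.5], [-23.0, 20.0, 1.0], [-39.0, 23.0, 1.5], [-54.0, 20.0, 1.5], [-68.0, 13.0, 2.0]]
285.0 [[-10.0, -12.0, 0.5], [-15.0, -27.0, 1.0], [-15.0, -43.0, 1.5], [-10.0, -57.0, 2.0], [0.0, -69.0, 2.5]]
185.0 [[13.0, -8.0, 0.5], [29.0, -11.0, 1.0], [44.0, -8.0, 1.0], [58.0, -1.0, 1.5], [68.0, 11.0, 2.0]]
```

```bash
python3 -m jog '[{"translation":[14,7,0.5],"turn":[0,0,0],"jaw":0},{"translation":[24,19,1],"turn":[0,0,0],"jaw":0},{"translation":[29,34,1.5],"turn":[0,0,0],"jaw":0},{"translation":[29,50,2],"turn":[0,0,0],"jaw":0},{"translation":[24,64,2.5],"turn":[0,0,0],"jaw":0}]' | tail -3; python3 f.py
python3 -m jog '[{"translation":[-10,12,0.5],"turn":[0,0,0],"jaw":0},{"translation":[-23,20,1],"turn":[0,0,0],"jaw":0},{"translation":[-39,23,1.5],"turn":[0,0,0],"jaw":0},{"translation":[-54,20,1.5],"turn":[0,0,0],"jaw":0},{"translation":[-68,13,2],"turn":[0,0,0],"jaw":0}]' | tail -3; python3 f.py
```

```text
wrist_force: [-4.8, -4.3, -2.4]
grip_width: 0.16
gripper_force: 59.4
t8.50 r43.5 th29.9 z82.7 Frad-6.3 Ftan(resist cw)-1.3 Fz-2.4 grip0.160
wrist_force: [9.4, -10.0, -10.9]
grip_width: 0.157
gripper_force: 59.0
t9.00 r46.6 th131.9 z85.1 Frad-13.7 Ftan(resist cw)-0.3 Fz-10.9 grip0.157
```

```bash
python3 -m jog '[{"translation":[-10,-12,0.5],"turn":[0,0,0],"jaw":0},{"translation":[-15,-27,1],"turn":[0,0,0],"jaw":0},{"translation":[-15,-43,1.5],"turn":[0,0,0],"jaw":0},{"translation":[-10,-57,2],"turn":[0,0,0],"jaw":0},{"translation":[0,-69,2.5],"turn":[0,0,0],"jaw":0}]' | tail -3; python3 f.py
python3 -m jog '[{"translation":[13,-8,0.5],"turn":[0,0,0],"jaw":0},{"translation":[29,-11,1],"turn":[0,0,0],"jaw":0},{"translation":[44,-8,1],"turn":[0,0,0],"jaw":0},{"translation":[58,-1,1.5],"turn":[0,0,0],"jaw":0},{"translation":[58,-1,1.5],"turn":[0,0,0],"jaw":0}]' | tail -3; python3 f.py
```

```text
wrist_force: [3.3, 6.2, -8.7]
grip_width: 0.157
gripper_force: 59.6
t9.50 r46.6 th-130.2 z87.6 Frad-6.8 Ftan(resist cw)-1.5 Fz-8.7 grip0.157
wrist_force: [-7.4, 6.4, 2.4]
grip_width: 0.158
gripper_force: 60.8
t10.00 r45.0 th-50.2 z88.3 Frad-9.7 Ftan(resist cw)-1.6 Fz2.4 grip0.158
```

The gauge is backed off by 381° from the snug position. Releasing and rising.

```bash
python3 -m jog '[{"translation":[0,0,0],"turn":[0,0,0],"jaw":0.5},{"translation":[0,0,0],"turn":[0,0,0],"jaw":0.5},{"translation":[0,0,0],"turn":[0,0,0],"jaw":0.5},{"translation":[0,0,0],"turn":[0,0,0],"jaw":0.5},{"translation":[0,0,20],"turn":[0,0,0],"jaw":0.5}]' | tail -3
python3 -m jog '[{"translation":[0,0,30],"turn":[0,0,0],"jaw":0.5},{"translation":[0,0,70],"turn":[0,0,0],"jaw":0.5},{"translation":[0,0,110],"turn":[0,0,0],"jaw":0.5},{"translation":[0,0,110],"turn":[0,0,0],"jaw":0.5},{"translation":[0,0,110],"turn":[0,0,0],"jaw":0.5}]' | tail -3
python3 - <<'E'
from h import *
im=ctrl.grab_frame("side")[140:265,205:330,::-1];w=ctrl.grab_frame("wrist")[130:290,180:340,::-1]
cv2.imwrite("pics/end.png",np.hstack([cv2.resize(im,(400,400),interpolation=2),cv2.resize(w,(400,400),interpolation=2)]));print(ctrl.read_state()['ee_pos'],ctrl.read_state()['wrist_force'])
E
```

```text
wrist_force: [-0.8, -0.9, -0.6]
grip_width: 0.5
gripper_force: 0.0
wrist_force: [-0.5, -0.2, -0.4]
grip_width: 0.504
gripper_force: 0.0
[ 0.56514445 -0.07298218  0.21793941] [ 0.09888621 -0.57505632 -0.53055245]
```

View pics/end.png

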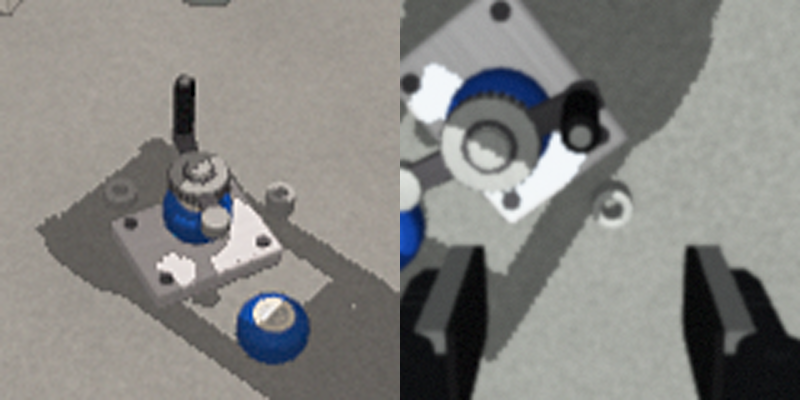

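The handle stands free at left-half pixel (185,100), the gripper is clear above it, and the spacers and spare wheel in view have not moved. Handing in.

```bash
python3 -c "
from plant import ctrl
print(ctrl.hand_in())"
```

```text
the job is handed in; nothing more can be done
None
```

I ran the gauge down to snug contact (about 6 N static at the handle, 7.4 N peak), backed it off 381° for an estimated 7.5 mm gap above the spacer, released it and handed the job in; the hand-in returned no verdict, and the first grasp missed because the fingertips sit about 38 mm short of the reported TCP.

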